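# Put the jar and the tin away behind the pantry rack's rail

## Robot

A 6-joint arm with a two-finger parallel gripper is mounted at the origin on the work surface. World frame = base frame: x ahead of the robot, y to its left, z up, the work surface at z = 0. Lengths are in m, angles in rad, forces in N, time in s.
With the tool pointing down it reaches from about 0.4 to 0.925 m from the base axis. Payload 3.4 kg.
Tool frame: the origin (TCP) lies on the centre line of the jaws, within the pads' length; the fingertips stand 22 mm ahead of it and the grasp point (between the pads) lies 3 mm ahead of it; z points along the fingers, y is the line along which they close (so a half turn about z gives the same grasp; the last joint's range is limited). The gripper opens to 85 mm and grips with 20 to 120 N. Pads are 22 mm wide; open, the fingers measure 114 mm over their backs; the gripper's body (76 mm by 85 mm) begins 54 mm behind the grasp point. The pads swing forward as they close: fully open they stand 13 mm farther back than shut.
Start: joints at [1.079, 0.307, 1.506, -0, 1.328, -0.073], TCP at [0.234, 0.525, 0.253] pointing down, gripper open.
Joint ranges: [-3.12, 3.12], [-1.05, 2.28], [0.14, 2.33], [-1.42, 4.57], [0.1, 2.73], [-2.68, 2.68]. Speed limits (rad/s): [2.57, 2.57, 3.14, 3.14, 3.14, 3.14].

## Interface

Orientations are given as [roll, pitch, yaw] about the fixed x, y, z axes, in that order (R = Rz(yaw) Ry(pitch) Rx(roll)).
In Python, from rig import r, vision gives the robot as it stands. The module is installed in compiled form; this text tells all that it offers.
- The arm moves only by the shell command python3 -m handwheel 'ROWS' [FORCE]. ROWS is JSON, a list of rows, each a list of 7 numbers: the turn, a rotation vector about the tool's x, y, z in degrees, then the shift along the tool's x, y, z in cm, then the closure, from 0 (fully open) to 1 (shut). A call has exactly 8 rows; each row is the pose to reach, as a shift and turn from the pose commanded when the call began, along the tool's axes at that moment; what a row does not reach only later rows make up. A row lasts 1/12 s, in which the tool goes at most 41.7 mm and 7.16 degrees, less where a joint would pass 70% of its speed; a pose out of reach is approached as far as the arm can. A call with a gripper value outside its range is refused whole. The fingers move at their own pace and stop on an object; FORCE is the grip in N (left out, the last holds). Time passes only in rows, so rows that repeat a pose let the fingers close, or fill a call up. It gives the time, the measured TCP pose, the force, the opening and the grip force at its end, in the units of the state.
- r.sense(): the state, without advancing time (a new reading comes with each control period).
- vision.grab_frame(name): name is "scene" or "top" or "wrist"; returns a dict with "frame" (400x640x3 uint8, red, green, blue), "depth" (400x640 float32, m along the optical axis (not along the pixel's ray), 0 where there is no reading), "mtx" (3x3 intrinsics, pixels), "distortion" ([k1, k2, p1, p2, k3] as OpenCV has them; the pictures are not rectified), "extrinsics" (4x4, takes a point from camera to world coordinates). Camera axes: x right, y down, z forward; pixel columns grow to the right and rows downward; lengths in m; the calibration is good to about 2 mm. A picture is of the moment at which its call begins.
- r.hand_in(): hands the job in; it is judged then, once.
The state is a dict: "time": time; "qpos": joint angles; "joint_velocities": joint speeds; "effort": joint torques, N m; "tcp_pos": TCP position; "orientation": TCP orientation; "contact_force": force on the tool from outside, world axes, zero at the start; "wrist_torque": the same for the moment, N m; "gripper_width": finger opening in m; "grip_force": force on a finger pad.
Only numpy, scipy, OpenCV 4.12 (cv2) and the standard library are available. Lean on these libraries where they do the work, as an engineer would, in place of code of your own. Each camera call takes 0.05 s, during which the arm holds its last target. There are 200 camera calls.

## Task

Put the jar and the tin that stand on the counter away on the white rack, lifting each over the black guard rail and setting it upright on the board behind it, in the same bay as the one of its own kind (jar with jar, tin with tin). Lower them close to the board before letting go rather than letting them fall, and do not shove or tip the can on the counter or the jar and tin already on the rack.

Things in the scene. Friction and masses are not known exactly. Their poses are not given: they have to be found in the camera images.
- jar: A sealed jar, an upright cylinder, total height 125 mm: clear body of diameter 60 mm up to 92 mm filled to 72 mm, then a black lid of diameter 62 mm from 92 to 125 mm, brick-red contents. Origin: centre of its underside; z up its axis. It stands on the counter near the robot and is to be put away. About 0.3 to 0.55 kg.
- tin: A sealed upright box-shaped tin with a bare steel lid, 48 mm (its x) by 75 mm (its y) by 120 mm high, red with a pale band. Origin: centre of its underside; z up. It stands on the counter near the robot and is to be put away. About 0.17 to 0.35 kg.
- rack_board (a point): Middle of the top face of the fixed white rack's board, 50 mm above the counter. x points to the back of the rack (away from the robot), y along it to the robot's left, z up. Clear depth 110 mm (x -55 to +55 mm), clear width 480 mm (y -240 to +240 mm). Above the board the back panel (8 mm thick) stands 70 mm high, the end panels (12 mm thick) 60 mm.
- rack_rail (a point): Middle of the top of the black guard rail along the rack's front: two bars 8 mm thick along the rack's y, centred 59 mm in front of the board's middle; this top lies 45 mm above the board. Axes as rack_board.
- rack_divider (a point): Middle of the top edge of the rack's white divider, 6 mm thick, 40 mm high above the board, across the middle of the rack from front to back; it parts the rack into a left and a right bay. Axes as rack_board.
- stock_jar: A sealed jar, an upright cylinder, total height 125 mm: clear body of diameter 60 mm up to 92 mm filled to 72 mm, then a black lid of diameter 62 mm from 92 to 125 mm, yellow contents. Origin: centre of its underside; z up its axis. It stands on the rack in the outer part of one bay, its centre 165 to 198 mm from the divider; the rest of the bay next to the divider is free. Leave it alone.
- stock_tin: A sealed upright box-shaped tin with a bare steel lid, 48 mm (its x) by 75 mm (its y) by 120 mm high, blue with a pale band. Origin: centre of its underside; z up. It stands on the rack in the outer part of the other bay, its centre 165 to 198 mm from the divider, its y roughly along the rack; the rest of the bay next to the divider is free. Leave it alone.
- can: A steel food can with a green and pale wrapper, diameter 67 mm, 85 mm high, standing on the counter between the jar and the tin. Origin: centre of its underside. Leave it alone.

How it is judged:
At the end, for the whole second after the job is handed in: Both the jar and the tin stand at rest on the rack's board (underside within 8 mm of it, centre within 40 mm of the board's midline in depth), upright within 0.12 rad, each on the same side of the divider as the stock item of its own kind (centre 20 to 235 mm from the divider's middle) (x of jar in the frame of rack_board between -0.04 and 0.04 m and z of jar in the frame of rack_board between -0.008 and 0.008 m and angle between each of jar, tin's own z axis and vertical below 0.12 rad and linear speed of each of jar, tin below 0.03 m/s and ((y of jar in the frame of rack_board between 0.02 and 0.235 m and y of stock_jar in the frame of rack_board above 0.02 m) or (y of jar in the frame of rack_board between -0.235 and -0.02 m and y of stock_jar in the frame of rack_board below -0.02 m)) and x of tin in the frame of rack_board between -0.04 and 0.04 m and z of tin in the frame of rack_board between -0.008 and 0.008 m and ((y of tin in the frame of rack_board between 0.02 and 0.235 m and y of stock_tin in the frame of rack_board above 0.02 m) or (y of tin in the frame of rack_board between -0.235 and -0.02 m and y of stock_tin in the frame of rack_board below -0.02 m))); the robot touches nothing.
It fails at once if the jar already on the rack is pushed more than 30 mm from its place or tipped (distance of stock_jar from where it was at the start of the episode above 0.03 m or angle between stock_jar's own z axis and vertical above 0.3 rad).
It fails at once if the tin already on the rack is pushed more than 30 mm from its place or tipped (distance of stock_tin from where it was at the start of the episode above 0.03 m or angle between stock_tin's own z axis and vertical above 0.3 rad).
It fails at once if the can on the counter is pushed more than 30 mm from its place or tipped (distance of can from where it was at the start of the episode above 0.03 m or angle between can's own z axis and vertical above 0.3 rad).
It fails at once if the jar falls freely (from more than about 3 cm) (linear speed of jar above 0.8 m/s and contact force between jar and the fingers below 0.05 N).
It fails at once if the tin falls freely (from more than about 3 cm) (linear speed of tin above 0.8 m/s and contact force between tin and the fingers below 0.05 N).
It also fails if it takes over 56 s, if anything falls off the work surface, if the arm or the gripper's body presses on something with over 40 N, if the wrist force passes 120 N, or if a joint passes its speed limit or range.

## Working session

There is one attempt and no reset: what is moved stays moved. The work goes in short steps, Python scripts to look and compute and a shell command to move; the robot and the scene stay as the last step left them, time stands still between calls to the robot, and variables do not carry over. Pictures are saved under pics/ and viewed, at most 10 in all, crops included, and the job is handed in when it is done.

```bash
mkdir -p pics; cat > h.py <<'E'
import numpy as np, cv2
from rig import r, vision
def save(f,n): cv2.imwrite(f'pics/{n}.png', f['frame'][:,:,::-1])
def ray(f,uv):
    uv=np.array(uv,float).reshape(-1,1,2)
    p=cv2.undistortPoints(uv,f['mtx'],np.array(f['distortion'])).reshape(-1,2)
    d=np.c_[p,np.ones(len(p))]@f['extrinsics'][:3,:3].T
    return f['extrinsics'][:3,3],d
def onz(f,uv,z):
    o,d=ray(f,uv); return o+d*((z-o[2])/d[:,2])[:,None]
def cloud(f):
    h,w=f['depth'].shape; v,u=np.mgrid[:h,:w]
    o,d=ray(f,np.c_[u.ravel(),v.ravel()])
    return (o+d*f['depth'].ravel()[:,None]).reshape(h,w,3)
E
python3 - <<'E'
from h import *
s=r.sense(); print({k:np.round(v,3).tolist() for k,v in s.items()})
for n in ('top','scene'):
    f=vision.grab_frame(n); save(f,n); np.save(n,f,allow_pickle=True); print(n,np.round(f['extrinsics'],3).tolist())
E
```

```text
{'time': 0.0, 'qpos': [1.078, 0.308, 1.508, -0.0, 1.328, -0.074], 'joint_velocities': [-0.001, 0.0, 0.001, 0.001, 0.0, 0.0], 'effort': [-0.0, -45.755, -25.192, -0.0, 0.013, -0.0], 'tcp_pos': [0.234, 0.525, 0.252], 'orientation': [-3.14, -0.0, 2.723], 'contact_force': [-0.728, 0.065, 0.103], 'wrist_torque': [-0.013, 0.007, 0.015], 'grip_force': 0.0, 'gripper_width': 0.085}
top [[0.02, -0.993, 0.119, 0.438], [-1.0, -0.022, -0.014, 0.018], [0.017, -0.118, -0.993, 0.847], [0.0, 0.0, 0.0, 1.0]]
scene [[-0.454, 0.756, -0.472, 0.912], [0.891, 0.388, -0.235, 0.209], [0.005, -0.527, -0.85, 0.806], [0.0, 0.0, 0.0, 1.0]]
```

View pics/top.png

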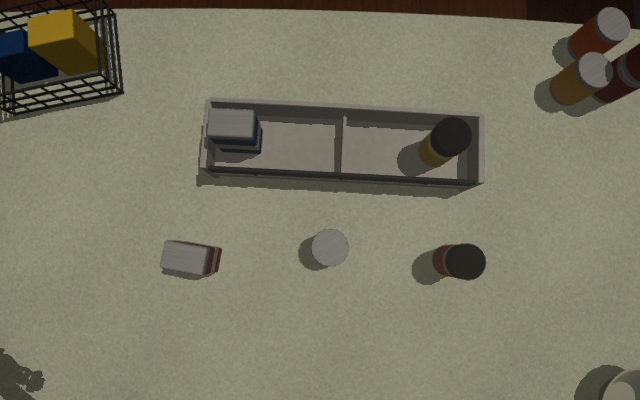

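View pics/scene.png

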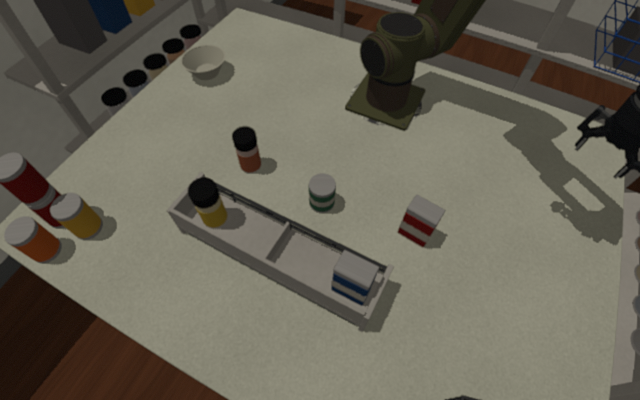

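The top view shows the tin's lid at (187,258), the can at (330,247) and the jar's lid at (465,261). On the rack are the divider at (340,143), the stock tin at (232,127) in the left bay and the stock jar at (450,136) in the right bay.

```bash
python3 - <<'E'
from h import *
f=np.load('top.npy',allow_pickle=True).item(); P=cloud(f)
def comp(lo,hi,name,box):
    u0,v0,u1,v1=box; m=np.zeros(P.shape[:2],np.uint8); m[v0:v1,u0:u1]=1
    m&=((P[...,2]>lo)&(P[...,2]<hi)&(f['depth']>0)).astype(np.uint8)
    m=cv2.morphologyEx(m,cv2.MORPH_OPEN,np.ones((3,3)))
    n,l,st,c=cv2.connectedComponentsWithStats(m); k=1+np.argmax(st[1:,4]); q=P[l==k]
    z=np.median(q[:,2]); cs=cv2.findContours((l==k).astype(np.uint8),0,cv2.CHAIN_APPROX_NONE)[0]
    c=max(cs,key=len).reshape(-1,2); xy=onz(f,c,z)[:,:2].astype(np.float32)
    R=cv2.minAreaRect(xy*1000); print(name,'z',z.round(4),'rect',np.round(R[0],1),np.round(R[1],1),round(R[2],1),'circ',[np.round(x,1) for x in cv2.minEnclosingCircle(xy*1000)])
comp(.112,.13,'tin',(140,225,240,290)); comp(.115,.135,'jar',(400,225,510,290)); comp(.078,.095,'can',(280,210,370,290))
comp(.16,.18,'stin',(195,95,275,160)); comp(.165,.185,'sjar',(390,95,475,180))
comp(.082,.099,'divider',(325,105,360,185)); comp(.085,.105,'rail',(200,160,480,195)); comp(.11,.13,'back',(200,90,490,125))
comp(.04,.06,'boardL',(260,110,336,170));comp(.04,.06,'boardR',(345,110,420,170))
E
```

```text
tin z 0.1191 rect [422.1 239. ] [76.2 48.8] 80.9 circ [array([422.5, 238.9]), np.float64(43.1)]
jar z 0.1241 rect [ 425.2 -240.3] [60.6 62.8] 0.5 circ [array([ 424.7, -240.7]), np.float64(32.1)]
can z 0.0842 rect [444.4  -8.2] [65.  65.4] 1.2 circ [array([444.5,  -7.8]), np.float64(33.3)]
stin z 0.1692 rect [641.  159.4] [76.7 49.4] 89.3 circ [array([642.3, 159.7]), np.float64(43.3)]
sjar z 0.1742 rect [ 629.3 -202.2] [60.4 62.1] 1.7 circ [array([ 629.3, -201.4]), np.float64(32.0)]
divider z 0.091 rect [616.5 -27.1] [93.8 60.8] 1.1 circ [array([612.1, -28.2]), np.float64(51.5)]
rail z 0.0933 rect [586.4  25.3] [375.9  30.8] 88.3 circ [array([575.4,  25.6]), np.float64(188.0)]
back z 0.119 rect [690.9 -31.3] [480.7  12.6] 88.2 circ [array([693.1, -31.4]), np.float64(240.4)]
boardL z 0.0494 rect [643.5  55.7] [107.1 143.9] 0.9 circ [array([643.8,  55.7]), np.float64(89.4)]
boardR z 0.0494 rect [ 640.7 -106.2] [142.   98.6] 89.3 circ [array([ 639.2, -106.8]), np.float64(85.1)]
```

```bash
cat >> h.py <<'E'
from scipy.spatial.transform import Rotation as Ro
def go(x,y,z,yawdeg):
    s=r.sense(); R=Ro.from_euler('xyz',s['orientation']); T=Ro.from_euler('xyz',[180,0,yawdeg],degrees=True)
    print('t',round(s['time'],2),'turn',np.round((R.inv()*T).as_rotvec(degrees=True),1),'cm',np.round(R.inv().apply(np.array([x,y,z])-s['tcp_pos'])*100,2),'F',np.round(s['contact_force'],1),'w',round(s['gripper_width'],4),'g',round(s['grip_force'],1),'q6',np.round(s['qpos'][5],2))
E
python3 - <<'E'
from h import *
f=np.load('top.npy',allow_pickle=True).item(); P=cloud(f)[90:195,195:490].reshape(-1,3)
for y0 in (100,50,0,-80,-120,-160):
    q=P[abs(P[:,1]-y0/1000)<.012]
    b=q[(q[:,2]>.113)&(q[:,2]<.125)&(q[:,0]>.67)]; a=q[(q[:,2]>.089)&(q[:,2]<.1)&(q[:,0]<.61)]
    print(y0,'back',np.round(np.percentile(b[:,0],[5,50,95])*1000,1),'rail',np.round(np.percentile(a[:,0],[5,50,95])*1000,1) if len(a) else 0)
d=P[(P[:,2]>.086)&(P[:,2]<.094)&(P[:,0]>.6)&(P[:,0]<.67)&(abs(P[:,1]+.03)<.03)]; print('div',np.median(d,0).round(4),len(d))
go(.422,.239,.20,81)
E
```

```text
100 back [692.3 695.9 701. ] rail [574.2 577.1 581.1]
50 back [690.7 694.1 698.5] rail [573.  576.1 580. ]
0 back [689.1 692.2 696.9] rail [570.8 574.  578. ]
-80 back [686.8 690.6 694.6] rail [568.8 571.9 575.9]
-120 back [685.9 689.  694. ] rail [567.9 571.  573.8]
-160 back [682.9 686.5 690.3] rail [566.  569.1 572.6]
div [ 0.6347 -0.0293  0.0892] 127
t 0.1 turn [-0.1  0.1 75. ] cm [-28.84 -18.44   5.28] F [ 0.4 -0.9 -0. ] w 0.0851 g 0.0 q6 -0.07
```

```bash
python3 -m handwheel '[[0,0,3,-1,-0.7,0,0],[0,0,9,-4,-2.6,0,0],[0,0,16,-7.5,-4.8,0,0],[0,0,23,-11,-7,0,0],[0,0,30,-14.5,-9.3,0,0],[0,0,36,-18,-11.5,0,0],[0,0,40,-20,-12.8,0,0],[0,0,40,-20,-12.8,0,0]]' 30; python3 -c "
from h import *; go(.422,.239,.20,81)"
```

```text
time: 0.77
tcp_pos: [0.3663, 0.323, 0.253]
orientation: [-3.141, 0.003, 2.018]
contact_force: [0.1, -0.0, 0.2]
gripper_width: 0.0851
grip_force: 0.0
t 0.77 turn [ 0.   0.2 34.6] cm [-9.97  1.39  5.32] F [ 0.1 -0.   0.2] w 0.0851 g 0.0 q6 0.19
```

```bash
python3 -m handwheel '[[0,0,5,-1.5,0.2,0.5,0],[0,0,11,-3.5,0.5,1.5,0],[0,0,18,-5.5,0.8,2.5,0],[0,0,25,-7.5,1.1,4,0],[0,0,31,-9,1.3,5,0],[0,0.2,34.6,-10,1.4,5.3,0],[0,0.2,34.6,-10,1.4,5.3,0],[0,0.2,34.6,-10,1.4,5.3,0]]'; python3 -c "
from h import *; go(.422,.239,.105,81)
f=vision.grab_frame('wrist'); save(f,'w1')"
```

```text
time: 1.43
tcp_pos: [0.4206, 0.2435, 0.1999]
orientation: [-3.139, -0.003, 1.422]
contact_force: [-0.2, 0.9, -0.0]
gripper_width: 0.0857
grip_force: 0.0
t 1.43 turn [-0.1 -0.2  0.5] cm [-0.45  0.22  9.49] F [-0.2  0.9 -0. ] w 0.0857 g 0.0 q6 0.58
```

View pics/w1.png

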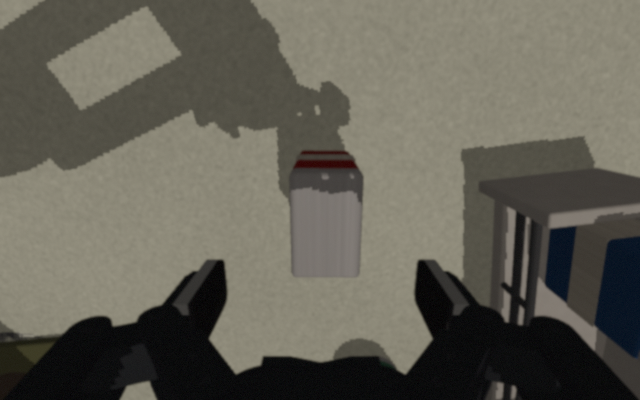

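The wrist view shows the tin's lid at columns 290–362, square to the fingers and centred between them (225 and 417). I'll descend and grip.

```bash
python3 -m handwheel '[[0,0,0.3,-0.3,0.2,1,0],[0,0,0.3,-0.4,0.2,3,0],[0,0,0.3,-0.4,0.2,5,0],[0,0,0.3,-0.4,0.2,7,0],[0,0,0.3,-0.4,0.2,8.5,0],[0,0,0.3,-0.4,0.2,9.4,0],[0,0,0.3,-0.4,0.2,9.5,0],[0,0,0.3,-0.4,0.2,9.5,0]]' 40; python3 -m handwheel '[[0,0,0,0,0,0,0.3],[0,0,0,0,0,0,0.6],[0,0,0,0,0,0,0.9],[0,0,0,0,0,0,0.9],[0,0,0,0,0,0,0.9],[0,0,0,0,0,0,0.9],[0,0,0,0,0,0,0.9],[0,0,0,0,0,0,0.9]]' 40;  python3 -c "
from h import *; go(.422,.239,.245,81)"
```

```text
time: 2.15
tcp_pos: [0.4221, 0.24, 0.1053]
orientation: [-3.14, -0.003, 1.417]
contact_force: [-0.1, -0.2, -0.1]
gripper_width: 0.085
grip_force: 0.0
time: 2.82
tcp_pos: [0.4232, 0.2397, 0.1063]
orientation: [3.141, -0.005, 1.415]
contact_force: [-0.5, 0.4, 6.6]
gripper_width: 0.0477
grip_force: 42.1
t 2.82 turn [ 0.1 -0.3  0.1] cm [ -0.03  -0.09 -13.87] F [-0.5  0.4  6.6] w 0.0477 g 42.1 q6 0.58
```

```bash
python3 -m handwheel '[[0,0,0,0,0,-0.5,0.9],[0,0,0,0,0,-2,0.9],[0,0,0,0,0,-4,0.9],[0,0,0,0,0,-6.5,0.9],[0,0,0,0,0,-9,0.9],[0,0,0,0,0,-11.5,0.9],[0,0,0,0,0,-13,0.9],[0,0,0,0,0,-13,0.9]]' 40;  python3 -c "
from h import *; go(.634,.047,.238,88)"
```

```text
time: 3.48
tcp_pos: [0.4239, 0.2396, 0.2385]
orientation: [3.137, -0.007, 1.415]
contact_force: [0.9, -0.4, -2.0]
gripper_width: 0.0476
grip_force: 42.4
t 3.48 turn [ 0.3 -0.4 -6.9] cm [-15.77  23.74   0.04] F [ 0.9 -0.4 -2. ] w 0.0476 g 42.4 q6 0.58
```

```bash
python3 -m handwheel '[[0,0,0,-1,0,0,0.9],[0,0,-1,-3,0.5,0,0.9],[0,0,-2,-6,1.5,0,0.9],[0,0,-4,-9,3,0,0.9],[0,0,-5,-12,5,0,0.9],[0,0,-6,-14.5,7.5,0,0.9],[0.3,-0.4,-6.9,-15.6,9.5,0,0.9],[0.3,-0.4,-6.9,-15.7,10.5,0,0.9]]' 40;  python3 -c "
from h import *; go(.634,.047,.238,88)"
```

```text
time: 4.15
tcp_pos: [0.5022, 0.0639, 0.2325]
orientation: [-3.132, 0.006, 1.533]
contact_force: [0.3, 0.6, -3.2]
gripper_width: 0.0478
grip_force: 42.3
t 4.15 turn [-0.5  0.3 -0.2] cm [-1.19 13.22 -0.66] F [ 0.3  0.6 -3.2] w 0.0478 g 42.3 q6 0.09
```

```bash
python3 -m handwheel '[[0,0,0,-0.2,1,0,0.9],[0,0,0,-0.3,3,0,0.9],[0,0,0,-0.3,5.5,0,0.9],[0,0,0,-0.3,8,0,0.9],[0,0,0,-0.3,10.5,0,0.9],[0,0,0,-0.3,12.5,0,0.9],[0,0,0,-0.3,13.2,0,0.9],[0,0,0,-0.3,13.2,0,0.9]]' 40;  python3 -c "
from h import *; f=vision.grab_frame('top'); save(f,'t2'); f=vision.grab_frame('scene'); save(f,'s2'); go(.634,.047,.158,88)"
```

```text
time: 4.82
tcp_pos: [0.6341, 0.0607, 0.232]
orientation: [-3.133, 0.003, 1.537]
contact_force: [-0.1, -0.9, -3.5]
gripper_width: 0.0476
grip_force: 42.5
t 4.92 turn [-0.6  0.2  0. ] cm [-1.33  0.36  7.45] F [ 0.1 -0.7 -2.7] w 0.0476 g 42.5 q6 0.07
```

View pics/s2.png

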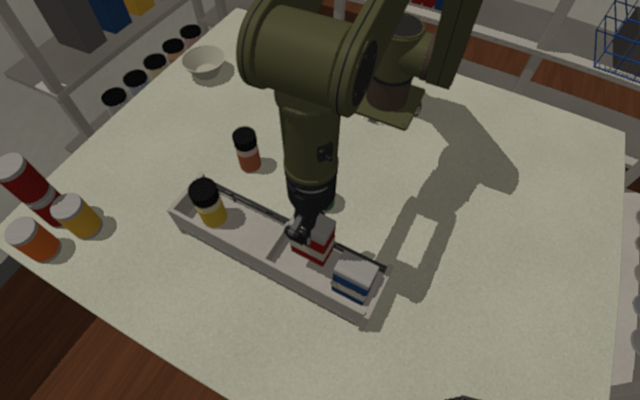

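The scene view shows the tin upright at about (313,240) over the left bay, clear of the rail and of the blue tin at (355,277). I'll lower it.

```bash
python3 -m handwheel '[[0,0,0,-0.4,0.1,0.3,0.9],[0,0,0,-1,0.2,1,0.9],[-0.3,0,0,-1.3,0.3,2,0.9],[-0.6,0,0,-1.3,0.3,3.2,0.9],[-0.6,0,0,-1.3,0.3,4.5,0.9],[-0.6,0,0,-1.3,0.3,5.7,0.9],[-0.6,0,0,-1.3,0.3,6.5,0.9],[-0.6,0,0,-1.3,0.3,6.5,0.9]]' 40;  python3 -c "
from h import *; go(.634,.047,.158,88)"
```

```text
time: 5.58
tcp_pos: [0.6334, 0.0462, 0.1666]
orientation: [-3.141, 0.004, 1.536]
contact_force: [-0.1, -0.5, -2.8]
gripper_width: 0.0472
grip_force: 42.6
t 5.58 turn [-0.   0.2 -0. ] cm [0.09 0.06 0.86] F [-0.1 -0.5 -2.8] w 0.0472 g 42.6 q6 0.04
```

```bash
python3 -m handwheel '[[0,0,0,0,0,0.2,0.9],[0,0,0,0,0,0.4,0.9],[0,0,0,0,0,0.6,0.9],[0,0,0,0,0,0.75,0.9],[0,0,0,0,0,0.8,0.9],[0,0,0,0,0,0.8,0.9],[0,0,0,0,0,0.8,0.9],[0,0,0,0,0,0.8,0.9]]' 40;  python3 -c "
from h import *; go(.634,.047,.156,88)"
```

```text
time: 6.25
tcp_pos: [0.6359, 0.0467, 0.1611]
orientation: [3.137, 0.003, 1.536]
contact_force: [0.3, -0.5, -2.9]
gripper_width: 0.0474
grip_force: 42.6
t 6.25 turn [0.3 0.2 0. ] cm [ 0.03 -0.19  0.5 ] F [ 0.3 -0.5 -2.9] w 0.0474 g 42.6 q6 0.05
```

```bash
python3 -m handwheel '[[0,0,0,0,0,0.1,0.9],[0,0,0,0,-0.1,0.2,0.9],[0,0,0,0,-0.1,0.3,0.9],[0,0,0,0,-0.1,0.4,0.9],[0,0,0,0,-0.1,0.4,0.9],[0,0,0,0,-0.1,0.4,0.9],[0,0,0,0,-0.1,0.4,0.9],[0,0,0,0,-0.1,0.4,0.9]]' 40;  python3 -c "
from h import *; go(.634,.047,.156,88)"
```

```text
time: 6.92
tcp_pos: [0.6348, 0.0467, 0.1568]
orientation: [3.137, 0.003, 1.536]
contact_force: [-0.7, 0.5, -3.6]
gripper_width: 0.0475
grip_force: 42.6
t 6.92 turn [0.2 0.2 0. ] cm [ 0.03 -0.08  0.08] F [-0.7  0.5 -3.6] w 0.0475 g 42.6 q6 0.05
```

```bash
python3 -m handwheel '[[0,0,0,0,0,0.1,0.9],[0,0,0,0,0,0.2,0.9],[0,0,0,0,0,0.2,0.9],[0,0,0,0,0,0.2,0.9],[0,0,0,0,0,0.2,0.9],[0,0,0,0,0,0.2,0.9],[0,0,0,0,0,0.2,0.9],[0,0,0,0,0,0.2,0.9]]' 40;  python3 -m handwheel '[[0,0,0,0,0,0,0.6],[0,0,0,0,0,0,0.45],[0,0,0,0,0,0,0.35],[0,0,0,0,0,0,0.25],[0,0,0,0,0,0,0.15],[0,0,0,0,0,0,0.15],[0,0,0,0,0,0,0.15],[0,0,0,0,0,0,0.15]]' 40;python3 -c "
from h import *; go(.634,.047,.156,88)"
```

```text
time: 7.58
tcp_pos: [0.6348, 0.0465, 0.1566]
orientation: [3.136, 0.003, 1.536]
contact_force: [-3.7, -0.9, 6.5]
gripper_width: 0.0475
grip_force: 43.8
time: 8.25
tcp_pos: [0.6348, 0.0467, 0.1547]
orientation: [3.138, 0.003, 1.536]
contact_force: [0.7, 0.8, -0.2]
gripper_width: 0.0724
grip_force: 0.0
t 8.25 turn [0.2 0.2 0. ] cm [ 0.03 -0.08 -0.13] F [ 0.7  0.8 -0.2] w 0.0724 g 0.0 q6 0.05
```

Contact was made (+6.5 N) and the tin is released. Next I rise and work out the move to the jar.

```bash
python3 -m handwheel '[[0,0,0,0,0,-0.5,0.1],[0,0,0,0,0,-1.5,0.1],[0,0,0,0,0,-3,0],[0,0,0,0,0,-5,0],[0,0,0,0,0,-7,0],[0,0,0,0,0,-8.5,0],[0,0,0,0,0,-9,0],[0,0,0,0,0,-9,0]]' 40;python3 -c "
from h import *; go(.425,-.240,.225,88)"
```

```text
time: 8.92
tcp_pos: [0.6357, 0.047, 0.2475]
orientation: [3.133, 0.003, 1.536]
contact_force: [0.1, -0.9, 0.2]
gripper_width: 0.0857
grip_force: 0.0
t 8.92 turn [0.5 0.2 0. ] cm [-29.41 -20.08   2.16] F [ 0.1 -0.9  0.2] w 0.0857 g 0.0 q6 0.04
```

```bash
python3 -m handwheel '[[0,0,0,-1,-1,0,0],[0,0,0,-4,-3,0,0],[0,0,0,-7,-5.5,0,0],[0,0,0,-10,-8,0,0],[0,0,0,-13,-10.5,0,0],[0,0,0,-16,-13,0,0],[0,0,0,-19,-15,0,0],[0,0,0,-20.5,-16,0,0]]' 40;python3 -m handwheel '[[0,0,0,-1.5,-0.7,0,0],[0,0,0,-3.5,-1.5,0,0],[0,0,0,-6,-2.8,0.2,0],[0,0,0,-8,-3.7,0.8,0],[0,0,0,-8.9,-4.1,1.5,0],[0.5,0,0,-8.9,-4.1,2,0],[0.5,0.2,0,-8.9,-4.1,2,0],[0.5,0.2,0,-8.9,-4.1,2,0]]' 40;python3 -c "
from h import *; go(.425,-.240,.108,88)
f=vision.grab_frame('top'); save(f,'t3'); np.save('t3',f,allow_pickle=True)
P=cloud(f)
f=vision.grab_frame('wrist'); save(f,'w3')"
```

```text
time: 9.58
tcp_pos: [0.4625, -0.1543, 0.2434]
orientation: [-3.141, 0.004, 1.534]
contact_force: [0.2, 0.4, -0.4]
gripper_width: 0.0853
grip_force: 0.0
time: 10.25
tcp_pos: [0.4231, -0.2388, 0.224]
orientation: [-3.135, -0.002, 1.536]
contact_force: [-0.1, -0.2, 0.5]
gripper_width: 0.0857
grip_force: 0.0
t 10.25 turn [-0.4 -0.1  0. ] cm [-0.14  0.26 11.6 ] F [-0.1 -0.2  0.5] w 0.0857 g 0.0 q6 -0.56
```

View pics/w3.png

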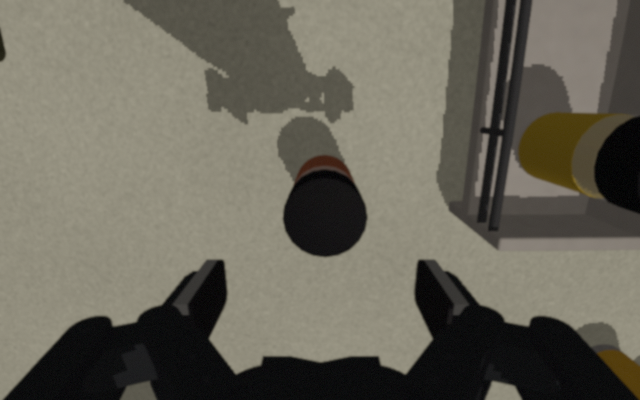

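View pics/t3.png

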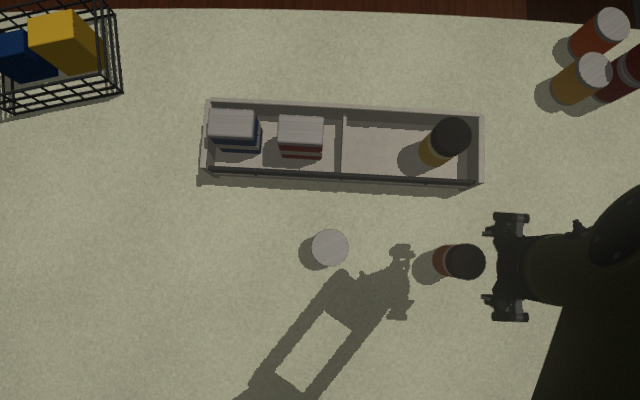

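The tin stands upright in the left bay at (300,135). In the wrist view the jar's lid is centred at (325,213), between fingers at 225 and 417. I'll grip the jar now.

```bash
python3 -m handwheel '[[-0.3,0,0,-0.1,0.2,1,0],[-0.4,0,0,-0.1,0.2,3,0],[-0.4,0,0,-0.1,0.2,5.5,0],[-0.4,0,0,-0.1,0.2,8,0],[-0.4,0,0,-0.1,0.2,10,0],[-0.4,0,0,-0.1,0.2,11.2,0],[-0.4,0,0,-0.1,0.2,11.6,0],[-0.4,0,0,-0.1,0.2,11.6,0]]' 60; python3 -m handwheel '[[0,0,0,0,0,0,0.2],[0,0,0,0,0,0,0.4],[0,0,0,0,0,0,0.7],[0,0,0,0,0,0,0.7],[0,0,0,0,0,0,0.7],[0,0,0,0,0,0,0.7],[0,0,0,0,0,0,0.7],[0,0,0,0,0,0,0.7]]' 60;  python3 -c "
from h import *; go(.425,-.24,.108,88)"
```

```text
time: 11.02
tcp_pos: [0.4248, -0.2399, 0.1082]
orientation: [3.141, -0.001, 1.537]
contact_force: [-0.2, 0.0, -0.3]
gripper_width: 0.0854
grip_force: 0.0
time: 11.68
tcp_pos: [0.4261, -0.2415, 0.1104]
orientation: [3.136, 0.001, 1.536]
contact_force: [0.7, 1.0, 6.4]
gripper_width: 0.0604
grip_force: 65.4
t 11.68 turn [ 0.3  0.1 -0. ] cm [ 0.15 -0.11  0.24] F [0.7 1.  6.4] w 0.0604 g 65.4 q6 -0.57
```

```bash
python3 -m handwheel '[[0,0,0,0,0,-0.5,0.7],[0,0,0,0,0,-2,0.7],[0,0,0,0,0,-4,0.7],[0,0,0,0,0,-6.5,0.7],[0,0,0,0,0,-9,0.7],[0,0,0,0,0,-11.5,0.7],[0,0,0,0,0,-13,0.7],[0,0,0,0,0,-13,0.7]]' 60;  python3 -c "
from h import *; go(.631,-.1,.24,88)"
```

```text
time: 12.35
tcp_pos: [0.4259, -0.242, 0.2424]
orientation: [3.134, 0.003, 1.536]
contact_force: [0.7, -1.0, -3.8]
gripper_width: 0.0607
grip_force: 66.0
t 12.35 turn [ 0.5  0.2 -0. ] cm [14.91 20.    0.35] F [ 0.7 -1.  -3.8] w 0.0607 g 66.0 q6 -0.57
```

```bash
python3 -m handwheel '[[0,0,0,1,0,0,0.7],[0,0,0,3,0.5,0,0.7],[0,0,0,6,1.5,0,0.7],[0,0,0,9,3,0,0.7],[0,0,0,12,5,0,0.7],[0,0,0,14,7,0,0.7],[0,0,0,14.9,8.5,0,0.7],[0,0,0,14.9,9,0,0.7]]' 60; python3 -m handwheel '[[0,0,0,0,0.5,0,0.7],[0,0,0,0,2,0,0.7],[0,0,0,0,4,0,0.7],[0,0,0,0,6,0,0.7],[0,0,0,0,8,0,0.7],[0,0,0,0,10,0,0.7],[0,0,0,0,11,0,0.7],[0,0,0,0,11,0,0.7]]' 60; python3 -c "
from h import *; go(.631,-.1,.165,88);f=vision.grab_frame('scene'); save(f,'s4')"
```

```text
time: 13.02
tcp_pos: [0.5203, -0.0918, 0.2369]
orientation: [-3.141, -0.003, 1.539]
contact_force: [0.2, -0.2, -3.8]
gripper_width: 0.0608
grip_force: 66.2
time: 13.68
tcp_pos: [0.6306, -0.0998, 0.238]
orientation: [3.14, -0.0, 1.535]
contact_force: [1.3, 0.3, -3.3]
gripper_width: 0.0605
grip_force: 66.4
t 13.68 turn [ 0.1 -0.  -0. ] cm [-0.02  0.03  7.3 ] F [ 1.3  0.3 -3.3] w 0.0605 g 66.4 q6 -0.19
```

View pics/s4.png

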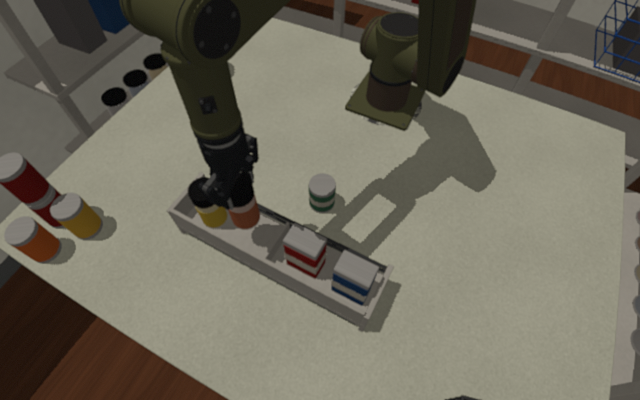

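The held jar at (243,215) is upright over the right bay. The yellow jar at (210,205) is beside it with room to spare, and the tin is standing at (305,250). I'll lower to about 4 mm above the board, then ease it down.

```bash
python3 -m handwheel '[[0,0,0,0,0,0.3,0.7],[0,0,0,0,0,1.2,0.7],[0,0,0,0,0,2.4,0.7],[0,0,0,0,0,3.6,0.7],[0,0,0,0,0,5,0.7],[0,0,0,0,0,6.2,0.7],[0,0,0,0,0,6.8,0.7],[0,0,0,0,0,7,0.7]]' 60; python3 -m handwheel '[[0,0,0,0,0,0,0.7],[0,0,0,0,0,0.1,0.7],[0,0,0,0,0,0.2,0.7],[0,0,0,0,0,0.3,0.7],[0,0,0,0,0,0.3,0.7],[0,0,0,0,0,0.3,0.7],[0,0,0,0,0,0.3,0.7],[0,0,0,0,0,0.3,0.7]]' 60; python3 -c "
from h import *; go(.631,-.1,.160,88)"
```

```text
time: 14.4
tcp_pos: [0.6276, -0.0987, 0.1677]
orientation: [-3.14, -0.001, 1.536]
contact_force: [0.2, -0.2, -3.6]
gripper_width: 0.0609
grip_force: 66.4
time: 15.07
tcp_pos: [0.6299, -0.099, 0.1667]
orientation: [3.139, -0.0, 1.536]
contact_force: [-0.1, 0.0, -3.5]
gripper_width: 0.0606
grip_force: 66.4
t 15.07 turn [ 0.2 -0.   0. ] cm [-0.1   0.12  0.67] F [-0.1  0.  -3.5] w 0.0606 g 66.4 q6 -0.19
```

```bash
python3 -m handwheel '[[0,0,0,0,0,0.1,0.7],[0,0,0,0,0,0.2,0.7],[0,0,0,0,0,0.3,0.7],[0,0,0,0,0,0.4,0.7],[0,0,0,0,0,0.5,0.7],[0,0,0,0,0,0.5,0.7],[0,0,0,0,0,0.5,0.7],[0,0,0,0,0,0.5,0.7]]' 60; python3 -c "
from h import *; go(.631,-.1,.160,88)"
```

```text
time: 15.73
tcp_pos: [0.6298, -0.099, 0.1615]
orientation: [3.139, -0.0, 1.536]
contact_force: [0.4, 0.2, -2.9]
gripper_width: 0.0606
grip_force: 66.4
t 15.73 turn [ 0.1 -0.   0. ] cm [-0.09  0.12  0.15] F [ 0.4  0.2 -2.9] w 0.0606 g 66.4 q6 -0.19
```

```bash
python3 -m handwheel '[[0,0,0,0,0,0.1,0.7],[0,0,0,0,0,0.2,0.7],[0,0,0,0,0,0.2,0.7],[0,0,0,0,0,0.2,0.7],[0,0,0,0,0,0.2,0.7],[0,0,0,0,0,0.2,0.7],[0,0,0,0,0,0.2,0.7],[0,0,0,0,0,0.2,0.7]]' 60; python3 -c "
from h import *; go(.631,-.1,.160,88)"
```

```text
time: 16.4
tcp_pos: [0.63, -0.099, 0.1605]
orientation: [3.138, -0.0, 1.536]
contact_force: [-2.1, 1.6, 5.8]
gripper_width: 0.0605
grip_force: 67.0
t 16.4 turn [ 0.2 -0.   0. ] cm [-0.1   0.1   0.05] F [-2.1  1.6  5.8] w 0.0605 g 67.0 q6 -0.19
```

The jar is touching the board, so I'll release, rise and back off.

```bash
python3 -m handwheel '[[0,0,0,0,0,0,0.4],[0,0,0,0,0,0,0.25],[0,0,0,0,0,0,0.15],[0,0,0,0,0,0,0.05],[0,0,0,0,0,0,0.05],[0,0,0,0,0,0,0.05],[0,0,0,0,0,0,0.05],[0,0,0,0,0,0,0.05]]' 40; python3 -m handwheel '[[0,0,0,0,0,-0.5,0.05],[0,0,0,0,0,-1.5,0.05],[0,0,0,0,0,-3,0],[0,0,0,0,0,-5,0],[0,0,0,0,0,-7,0],[0,0,0,0,0,-8.5,0],[0,0,0,0,0,-9.5,0],[0,0,0,0,0,-9.5,0]]' 40; python3 -m handwheel '[[0,0,0,0,-1,0,0],[0,0,0,0,-3,0,0],[0,0,0,0,-6,0,0],[0,0,0,0,-9,0,0],[0,0,0,0,-12,0,0],[0,0,0,0,-14,0,0],[0,0,0,0,-15,0,0],[0,0,0,0,-15,0,0]]' 40
python3 - <<'E'
from h import *
f=vision.grab_frame('scene'); save(f,'s5'); f=vision.grab_frame('top'); save(f,'t5'); np.save('t5',f,allow_pickle=True)
P=cloud(f).reshape(-1,3)
for n,x,y,z in (('tin',.634,.047,.17),('jar',.63,-.1,.175),('stin',.641,.159,.17),('sjar',.629,-.202,.175)):
    q=P[(abs(P[:,0]-x)<.05)&(abs(P[:,1]-y)<.05)&(abs(P[:,2]-z)<.01)]; print(n,len(q),np.median(q,0).round(4) if len(q) else '')
E
```

```text
time: 17.07
tcp_pos: [0.6298, -0.099, 0.1594]
orientation: [3.139, -0.0, 1.536]
contact_force: [0.7, 0.1, 0.0]
gripper_width: 0.0813
grip_force: 0.0
time: 17.73
tcp_pos: [0.6312, -0.0993, 0.2582]
orientation: [3.133, 0.001, 1.536]
contact_force: [0.2, -0.3, -0.3]
gripper_width: 0.0858
grip_force: 0.0
time: 18.4
tcp_pos: [0.4762, -0.0932, 0.2532]
orientation: [-3.141, -0.001, 1.536]
contact_force: [0.2, 0.7, -0.2]
gripper_width: 0.0851
grip_force: 0.0
tin 1371 [0.6323 0.0463 0.1691]
jar 1151 [ 0.6269 -0.0994  0.1743]
stin 1353 [0.6411 0.1589 0.1692]
sjar 0
```

View pics/s5.png

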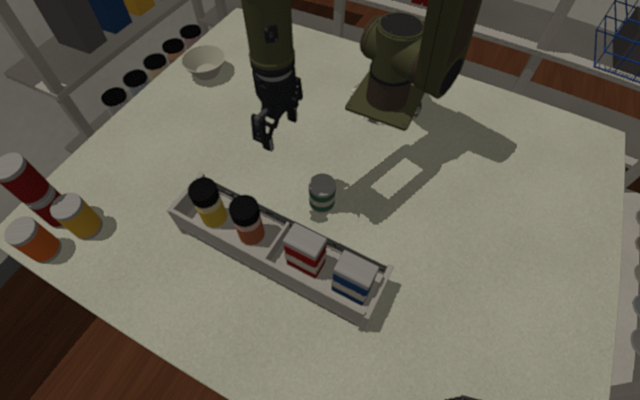

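Both are upright on the board: the jar at (247,220) beside the yellow jar, the tin at (305,250) beside the blue tin. The can at (322,193) hasn't moved and the gripper is clear.

```bash
python3 -c "
from rig import r; print(r.hand_in())"
```

```text
the job is handed in; nothing more can be done
None
```

The jar and the tin stand upright on the rack in the bays of their own kind, nothing else was visibly disturbed, and the job is handed in at about 18.5 s; hand-in returned no verdict.

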